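# Close and lock a housing lid with its quarter-turn stud

### The arm

A 6-joint arm with a two-finger parallel gripper is mounted at the origin on a cart in front of the work surface, level with it; the furniture and walls round the work are solid. World frame = base frame: x ahead of the robot, y to its left, z up, the work surface at z = 0. Lengths are in m, angles in degrees, forces in N, time in s.
With the tool pointing down it reaches from about 0.35 to 0.875 m from the base axis. Payload 4.2 kg.
Tool frame: the origin (TCP) lies at the very end of the fingers, on their centre line; the grasp point (between the pads) lies 19 mm behind it; z points along the fingers, y is the line along which they close (so a half turn about z gives the same grasp; the last joint's range is limited). The gripper opens to 87 mm and grips with 3 to 60 N. Pads are 19 mm wide; open, the fingers measure 117 mm over their backs; the gripper's body (75 mm by 190 mm) begins 51 mm behind the grasp point.
Start: joints at [-53.136, 22.042, 0.453, 0, -68.411, -14.817], TCP at [0.235, -0.579, 0.223] pointing down, gripper open.
Joint ranges: [-179.83, 179.83], [-69.29, 118.12], [-61.27, 80.66], [-181.25, 117.63], [-171.15, -9.14], [-177.46, 177.46]. Speed limits (degrees/s): [159.86, 159.86, 180, 180, 180, 180].

### API

Orientations are given as a 3x3 rotation matrix whose columns are the frame's x, y, z axes.
In Python, from station import monitor, cams, ticket gives the robot as it stands.
- The arm moves only by the tool drive_tool, never from a script. Its argument "moves" is a list of rows, each an object with "delta_pos": the shift along the tool's x, y, z in mm, a list of three; "turn": the turn about the tool's z in rad; "claw": the opening, from 0 (shut) to 1 (fully open). A call has 1 to 12 rows; each row shifts and turns the commanded pose from where the row before left it, along the tool's axes as they then stand; what a row does not reach is not made up. A row lasts 1/8 s, in which the tool goes at most 62.5 mm and 10.7 degrees, less where a joint would pass 70% of its speed; a pose out of reach is approached as far as the arm can. A call is refused whole if a number of a shift passes 62.5 or a number of a turn 0.188, either way. A call with a gripper value outside its range is refused whole. The fingers move at their own pace and stop on an object; the grip force is fixed at half the most. Time passes only in rows, so rows that do not move let the fingers close. It gives the time, the measured TCP pose, the force, the opening and the grip force at its end, in the units of the state.
- monitor.sense(): the state, without advancing time (a new reading comes with each control period).
- cams.capture(name): name is "side" or "top"; returns a dict with "color" (400x640x3 uint8, red, green, blue), "range_z" (400x640 float32, m along the optical axis (not along the pixel's ray), 0 where there is no reading), "vertical_fov" (degrees; the focal length in pixels is half the picture's height over the tangent of half this angle, whatever the lens; pixels are square), "cx", "cy" (the principal point, pixels), "extrinsics" (4x4, takes a point from camera to world coordinates). Camera axes: x right, y down, z forward; pixel columns grow to the right and rows downward; lengths in m; the calibration is good to about 2 mm. A picture is of the moment at which its call begins.
- ticket.finish_job(): hands the job in; it is judged then, once.
The state is a dict: "time_s": time; "joints": joint angles; "joint_velocities": joint speeds; "effort": joint torques, N m; "tcp_pos": TCP position; "ee_rot": TCP orientation; "wrist_force": force on the tool from outside, world axes, zero at the start; "moment": the same for the moment, N m; "gripper_width": opening from 0.0 (shut) to 1.0 (fully open); "gripper_force": force on a finger pad.
Only numpy, scipy, OpenCV 4.12 (cv2) and the standard library are available. Lean on these libraries where they do the work, as an engineer would, in place of code of your own. Each camera call takes 0.05 s, during which the arm holds its last target. There are 200 camera calls.

### The job

Close the lid of the grey terminal housing and lock it with the black-winged quarter-turn stud: press lightly and turn clockwise until the stud finds its slot, push it fully in, turn it a further ninety degrees clockwise to its stop and let go, so that it stays locked in its detent. Do not force the stud, and leave the other things where they are.

Things in the scene. Friction and masses are not known exactly. Their poses are not given: they have to be found in the camera images.
- housing: Grey painted open-topped sheet-metal terminal housing, 170 x 140 x 62 mm, fixed to the bench. Origin: centre of its underside; x points to the hinge side (away from the robot), y along the hinge, z up. Two black cable glands stick out 18 mm on its -y side. The stud's axis stands at x = -45 mm, y = 0 of this frame when the lid is shut.
- lid (a joint): Opening angle of the lid (rad): 0 shut, 1.2 fully open. It starts half open, free edge (towards the robot) raised; a stiff hinge (about 0.35 N m) keeps it where left. Grey 4 mm plate, 148 mm wide (y), reaching 174 mm from the hinge line; its underside passes through the hinge line. Shut, its top face is 66 mm above the bench.
- lid_hinge (a point): Middle of the lid's hinge line, at x = +85 mm, y = 0, z = 62 mm of the housing's frame. The point turns with the lid; the hinge line is parallel to the housing's y.
- lid_edge (a point): Point on the middle of the lid's outer face, 160 mm from the hinge line and 14 mm from the free edge, a good radius to push at (to either side of the stud). Its axes are the lid's: x towards the hinge, z out of the outer face.
- plunger (a joint): How far the spring-loaded stud is pushed into the lid (m). 0: out, where its spring (3 N at 0, 0.8 N more per mm) holds it. Cross pin not over the slot: blocked hard at about 0.001. Over the slot it goes in to 0.013; from 0.0105 the pin is below the receptacle and the stud can turn. Locked it rests at 0.0075. Let go before that it stays, unlocked, at about 0.010, or in the slot comes out to 0.
- stud (a joint): Turn of the stud (rad), clockwise seen from above positive; stays where left. 0: wing parallel to the hinge line. It starts between -0.3 and 0.1. The hidden slot lies between 0.25 and 1.25, differently every time, and takes the cross pin within about 0.08 rad: only feel tells. The detent is 1.57 rad beyond the slot, a hard stop about 0.1 rad beyond that, another just anticlockwise of the slot.
- wing (a point): Centre of the stud's black wing: a flat bar 36 mm long (the point's y), 9 mm thick (x), 22 mm tall (z, the stud's axis). Stud out and lid shut, it is 97 mm above the bench and the wing's underside 20 mm above the lid's top face; full travel leaves 7 mm. A round steel collar, 18 mm across, is under the wing. Pinch the wing across its thickness from above.
- screwdriver: Bystander: screwdriver with a blue handle, 138 mm long, loose on the bench at the housing's +y side. Origin: centre of its underside.
- weight: Bystander: cylindrical calibration weight with a knob, 27 mm across and 35 mm tall, loose on the bench beside the housing on its -y side. Origin: centre of its underside.
- clip: Bystander: small grey U-shaped clip, 20 x 36 x 22 mm, loose on the bench on the housing's -y side. Origin: centre of its underside.
- stud_seat (a point): Point on the lid's outer face where the stud's axis passes through a steel grommet, 28 mm across and 3 mm tall, 130 mm from the hinge line. Under it, hidden when the lid is shut, is the slotted receptacle with the locking detent. The stud may be let go and gripped again at any time: it keeps its turn, and once its pin is below the receptacle it cannot come out.

How it is judged:
By the outcome, as a careful person would: the job done as asked, in the order asked, and still so for the second after the job is handed in, with the robot touching nothing.
It also fails if it takes over 72 s, if anything falls off the work surface, if the arm or the gripper's body presses on something with over 40 N, if the wrist force passes 120 N, or if a joint passes its speed limit or range.

## Working session

There is one attempt and no reset: what is moved stays moved. The work goes in short steps, Python scripts to look and compute and a tool call to move; the robot and the scene stay as the last step left them, time stands still between calls to the robot, and variables do not carry over. Pictures are saved under pics/ and viewed, at most 10 in all, crops included, and the job is handed in when it is done.

Besides the shell and the picture viewer there is one more tool, called after "Request:" by a JSON object that holds its "op" and its "data", one argument or row to a line. drive_tool: Moves the arm, as the interface text tells. Its arguments: {"type":"object","properties":{"moves":{"type":"array","items":{"type":"object","properties":{"delta_pos":{"type":"array","items":{"type":"number"}},"turn":{"type":"number"},"claw":{"type":"number"}}}}},"required":["moves"]}

```bash
mkdir -p pics; cat > h.py <<'E'
import numpy as np, cv2
from station import monitor, cams, ticket
def cap(n,save=None):
    c=cams.capture(n)
    if save: cv2.imwrite('pics/'+save,c['color'][:,:,::-1])
    return c
def world(c):
    d=c['range_z']; h,w=d.shape; f=h/2/np.tan(np.radians(c['vertical_fov'])/2)
    u,v=np.meshgrid(np.arange(w),np.arange(h))
    P=np.stack([(u-c['cx'])/f*d,(v-c['cy'])/f*d,d,np.ones_like(d)],-1)
    W=(P@np.array(c['extrinsics']).T)[...,:3]; W[d==0]=np.nan
    return W
E
python3 - <<'E'
from h import *
for n in('top','side'):
    c=cap(n,n+'0.png'); np.savez(n+'0.npz',W=world(c),col=c['color']); print(n,c['vertical_fov'],np.round(c['extrinsics'],3).tolist())
s=monitor.sense(); print(s)
a=[cv2.imread('pics/%s0.png'%n) for n in('top','side')]
E
```

```text
top 45.715909302318266 [[0.01, -0.998, 0.059, 0.525], [-0.999, -0.012, -0.032, 0.225], [0.033, -0.059, -0.998, 0.964], [0.0, 0.0, 0.0, 1.0]]
side 46.36613810551183 [[0.984, -0.093, 0.15, 0.434], [-0.175, -0.62, 0.765, -0.509], [0.022, -0.779, -0.627, 0.665], [0.0, 0.0, 0.0, 1.0]]
{'time_s': 0.1, 'joints': array([-5.31350174e+01,  2.20869844e+01,  3.89665440e-01, -2.39430909e-02,
       -6.84095524e+01, -1.48155543e+01]), 'joint_velocities': array([-0.0360885 , -0.08641514,  0.30315484, -0.02027967, -0.05058726,
       -0.01076401]), 'effort': array([-3.08757908e-04, -3.91690099e+01,  1.87935162e+01,  4.23191026e+00,
        1.34590114e-02, -6.45374212e-05]), 'tcp_pos': array([ 0.2344432 , -0.57881209,  0.22157995]), 'ee_rot': array([[-9.26918151e-01, -3.75262691e-01, -8.08135533e-04],
       [-3.75263548e-01,  9.26916551e-01,  1.72539071e-03],
       [ 1.01599442e-04,  1.90255977e-03, -9.99998185e-01]]), 'wrist_force': array([ 1.30154401, -0.77884988, -0.0883325 ]), 'moment': array([ 0.02097988, -0.0515887 , -0.02569547]), 'gripper_force': 0.0, 'gripper_width': 0.9984705104590419}
```

View pics/top0.png

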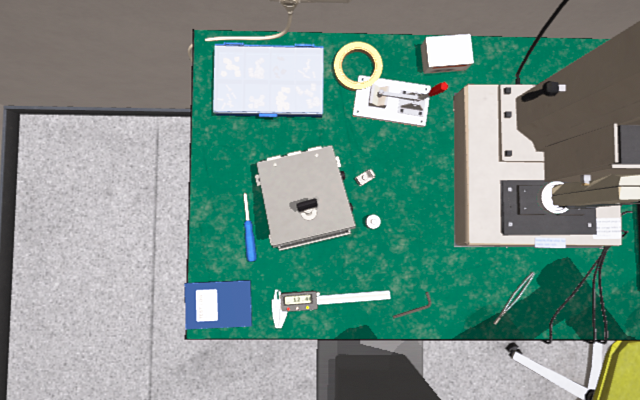

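View pics/side0.png

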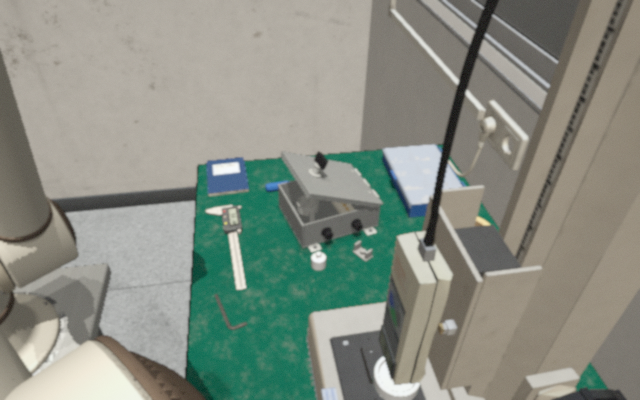

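The top view shows the lid at pixels about (257–354, 148–245), with the wing near (307,205), the weight at (373,222), the clip at (366,177) and the screwdriver at (250,230). The side view shows the lid half open, with its free edge towards the robot.

```bash
python3 - <<'E'
from h import *
z=np.load('top0.npz');W=z['W'];col=z['col'].astype(int)
def st(n,m):
    p=W[m];print(n,len(p),np.round(np.nanmedian(p,0),4))
R=np.zeros(W.shape[:2],bool);R[140:255,250:360]=1
sat=col.max(2)-col.min(2)
lid=R&(sat<40)&(col.max(2)>110)&(W[...,2]>.055)
n,l,s,_=cv2.connectedComponentsWithStats(lid.astype(np.uint8));k=1+np.argmax(s[1:,4]);lid=l==k
p=W[lid]
# robust plane z=ax+by+c
for i in range(6):
    A=np.c_[p[:,:2],np.ones(len(p))];x=np.linalg.lstsq(A,p[:,2],rcond=None)[0];r=p[:,2]-A@x
    p=p[abs(r)<max(.003,2*r.std())]
print('plane',x,len(p),r.std())
nn=np.array([-x[0],-x[1],1]);nn/=np.linalg.norm(nn);print('n',nn,'tilt',np.arccos(nn[2]),'az',np.degrees(np.arctan2(-nn[1],-nn[0])))
ax=np.array([-nn[0],-nn[1],0]);
th=np.arctan2(-nn[1],-nn[0])  # opening: normal leans to hinge(+x)?
hd=np.array([nn[0],nn[1]])/np.hypot(nn[0],nn[1]);print('hingedir from normal',hd,np.degrees(np.arctan2(hd[1],hd[0])))
# rect in lid plane
ex=np.array([hd[0],hd[1],0]);ey=np.cross([0,0,1],ex);exl=np.cross(ey,nn)
c0=p.mean(0);q=np.c_[(p-c0)@exl,(p-c0)@ey]
rc=cv2.minAreaRect((q*1000).astype(np.float32));print('rect',rc)
print('box world',[np.round(c0+exl*b[0]/1e3+ey*b[1]/1e3,4).tolist() for b in cv2.boxPoints(rc)])
blk=R&(col.max(2)<60)&(W[...,2]>.1);st('wing',blk)
bp=W[blk];bp=bp[bp[:,2]>np.nanmax(bp[:,2])-.012];print(cv2.minAreaRect((bp[:,:2]*1000).astype(np.float32)),bp[:,2].max())
print('depth at wing',W[205,307],W[222,373],W[177,366],W[230,250],W[160,256])
E
```

```text
plane [-0.45917961 -0.11450509  0.40040114] 6355 0.0012913941793445162
n [0.41504908 0.10350031 0.90389266] tilt 0.4420124199245339 az -165.99779692318742
hingedir from normal [0.97028642 0.2419592 ] 14.0022030768126
rect ((4.6974639892578125, -0.086700439453125), (147.90255737304688, 181.17811584472656), 89.81299591064453)
box world [[0.5317, 0.1367, 0.1406], [0.6908, 0.1758, 0.0631], [0.6554, 0.3194, 0.0629], [0.4964, 0.2803, 0.1404]]
wing 153 [0.5675 0.2222 0.1578]
((567.7685546875, 221.33319091796875), (12.595361709594727, 33.87328338623047), 19.44097137451172) 0.162202260263012
depth at wing [0.56631274 0.22049512 0.154557  ] [0.54043343 0.09040555 0.03820093] [0.63199269 0.10076315 0.00937069] [0.52244009 0.3324761  0.01501313] [0.664478   0.32434411 0.00264132]
```

```bash
python3 - <<'E'
from h import *
for n in('top','side'):
    W=np.load(n+'0.npz')['W']
    for y0 in np.arange(-.7,.2,.1):
        r=[]
        for x0 in np.arange(.0,.9,.1):
            m=(W[...,1]>y0)&(W[...,1]<=y0+.1)&(W[...,0]>x0)&(W[...,0]<=x0+.1)
            r.append(round(float(np.nanmax(W[...,2][m])),2) if m.sum()>3 else -1)
        print(n,round(y0,1),r)
E
```

```text
top -0.7 [-0.25, -0.25, -0.25, -1, -1, -1, -1, -1, -1]
top -0.6 [-0.25, -0.25, -0.26, -1, -1, -1, -1, -1, -1]
top -0.5 [-0.66, -0.67, -1, 0.01, 0.01, 0.04, -1, -1, -1]
top -0.4 [-0.74, -0.74, 0.0, 0.01, 0.06, 0.11, -1, -1, 0.01]
top -0.3 [-0.73, -0.74, 0.0, 0.01, 0.09, 0.35, 0.38, -1, 0.01]
top -0.2 [-0.64, -0.22, -1, 0.01, 0.08, 0.35, 0.4, 0.43, 0.23]
top -0.1 [-1, -0.22, -1, 0.01, 0.08, 0.09, 0.09, 0.15, 0.09]
top -0.0 [-1, -0.22, -1, 0.01, 0.01, 0.04, 0.03, 0.08, 0.04]
top 0.1 [-0.26, -0.22, -1, 0.02, 0.01, 0.14, 0.11, 0.04, 0.04]
side -0.7 [-1, -1, -1, -1, -1, -1, -1, -1, -1]
side -0.6 [-1, -1, -1, -1, -1, -1, -1, -1, -1]
side -0.5 [-1, -1, -1, 0.57, 0.57, -1, -1, -1, -1]
side -0.4 [-1, -1, -1, -1, -1, -1, 0.24, 0.25, -1]
side -0.3 [-1, -1, -1, -1, 0.09, 0.58, 0.58, 0.52, 0.0]
side -0.2 [-1, -1, -1, 0.01, 0.08, 0.35, 0.38, -1, -1]
side -0.1 [0.2, 0.45, 0.49, 0.01, 0.08, 0.09, 0.09, -1, -1]
side -0.0 [0.23, 0.4, -1, 0.01, 0.01, 0.04, 0.02, -1, -1]
side 0.1 [0.0, 0.21, -1, 0.02, 0.01, 0.15, 0.11, 0.04, 0.02]
```

Request:
{"op": "drive_tool", "data": {
  "moves": [
    {"delta_pos":[0,0,-30],"turn":0,"claw":0},
    {"delta_pos":[0,0,-30],"turn":-0.18,"claw":0}
  ]
}}

```text
time_s: 0.35
tcp_pos: [0.2344, -0.5789, 0.2823]
ee_rot: [[-0.842, -0.539, -0.001], [-0.539, 0.842, 0.002], [0.0, 0.002, -1.0]]
wrist_force: [0.4, -0.3, 0.3]
gripper_width: 0.856
gripper_force: 0.0
```

Request:
{"op": "drive_tool", "data": {
  "moves": [
    {"delta_pos":[-41.6,34.3,0],"turn":0,"claw":0},
    {"delta_pos":[-41.6,34.3,0],"turn":0,"claw":0},
    {"delta_pos":[-41.6,34.3,0],"turn":0,"claw":0},
    {"delta_pos":[-41.6,34.3,0],"turn":0,"claw":0},
    {"delta_pos":[-41.6,34.3,0],"turn":0,"claw":0},
    {"delta_pos":[-41.6,34.3,0],"turn":0,"claw":0},
    {"delta_pos":[-41.6,34.3,0],"turn":0,"claw":0},
    {"delta_pos":[-40,39.5,0],"turn":0,"claw":0},
    {"delta_pos":[-40,39.5,0],"turn":0,"claw":0},
    {"delta_pos":[-40,39.5,0],"turn":0,"claw":0},
    {"delta_pos":[-40,39.5,0],"turn":0,"claw":0}
  ]
}}

```text
time_s: 1.72
tcp_pos: [0.4024, 0.0003, 0.2826]
ee_rot: [[-0.844, -0.536, 0.0], [-0.536, 0.844, 0.0], [-0.0, 0.0, -1.0]]
wrist_force: [1.0, -0.1, -0.1]
gripper_width: 0.005
gripper_force: 0.0
```

Request:
{"op": "drive_tool", "data": {
  "moves": [
    {"delta_pos":[0,0,0],"turn":-0.17,"claw":0},
    {"delta_pos":[0,0,0],"turn":-0.17,"claw":0},
    {"delta_pos":[0,0,0],"turn":-0.17,"claw":0},
    {"delta_pos":[0,0,0],"turn":-0.17,"claw":0},
    {"delta_pos":[0,0,0],"turn":-0.17,"claw":0},
    {"delta_pos":[0,0,0],"turn":-0.17,"claw":0},
    {"delta_pos":[0,0,0],"turn":-0.17,"claw":0},
    {"delta_pos":[0,0,0],"turn":-0.06,"claw":0}
  ]
}}

```text
time_s: 2.72
tcp_pos: [0.4023, -0.0015, 0.2822]
ee_rot: [[0.244, -0.97, -0.001], [-0.97, -0.244, -0.0], [-0.0, 0.001, -1.0]]
wrist_force: [-0.6, -0.2, -0.4]
gripper_width: 0.007
gripper_force: 0.0
```

Request:
{"op": "drive_tool", "data": {
  "moves": [
    {"delta_pos":[-32.7,-43.8,0],"turn":0,"claw":0},
    {"delta_pos":[-32.7,-43.8,0],"turn":0,"claw":0},
    {"delta_pos":[-32.7,-43.8,0],"turn":0,"claw":0},
    {"delta_pos":[-32.7,-43.8,0],"turn":0,"claw":0},
    {"delta_pos":[0,0,45],"turn":0,"claw":0},
    {"delta_pos":[0,0,45],"turn":0,"claw":0},
    {"delta_pos":[0,0,40],"turn":0,"claw":0},
    {"delta_pos":[0,0,0],"turn":0,"claw":0}
  ]
}}

```text
time_s: 3.72
tcp_pos: [0.5388, 0.1665, 0.1491]
ee_rot: [[0.241, -0.97, -0.008], [-0.97, -0.241, -0.004], [0.002, 0.008, -1.0]]
wrist_force: [-0.0, 0.3, 0.8]
gripper_width: 0.008
gripper_force: 0.0
```

Request:
{"op": "drive_tool", "data": {
  "moves": [
    {"delta_pos":[0,0,8],"turn":0,"claw":0},
    {"delta_pos":[0,0,8],"turn":0,"claw":0},
    {"delta_pos":[0,0,8],"turn":0,"claw":0},
    {"delta_pos":[0,0,8],"turn":0,"claw":0}
  ]
}}

```text
time_s: 4.22
tcp_pos: [0.5413, 0.1678, 0.1207]
ee_rot: [[0.242, -0.97, 0.001], [-0.97, -0.242, 0.001], [-0.0, -0.001, -1.0]]
wrist_force: [-0.1, 0.1, 1.1]
gripper_width: 0.006
gripper_force: 0.3
```

Request:
{"op": "drive_tool", "data": {
  "moves": [
    {"delta_pos":[0,0,8],"turn":0,"claw":0},
    {"delta_pos":[0,0,8],"turn":0,"claw":0},
    {"delta_pos":[0,0,8],"turn":0,"claw":0},
    {"delta_pos":[0,0,8],"turn":0,"claw":0},
    {"delta_pos":[0,0,8],"turn":0,"claw":0},
    {"delta_pos":[0,0,5],"turn":0,"claw":0},
    {"delta_pos":[0,0,3],"turn":0,"claw":0},
    {"delta_pos":[0,0,0],"turn":0,"claw":0}
  ]
}}

```text
time_s: 5.22
tcp_pos: [0.5411, 0.1678, 0.0724]
ee_rot: [[0.242, -0.97, 0.0], [-0.97, -0.242, -0.0], [0.0, -0.0, -1.0]]
wrist_force: [0.4, 1.1, -0.7]
gripper_width: 0.004
gripper_force: 0.0
```

Request:
{"op": "drive_tool", "data": {
  "moves": [
    {"delta_pos":[0,0,3],"turn":0,"claw":0},
    {"delta_pos":[0,0,2],"turn":0,"claw":0},
    {"delta_pos":[0,0,1],"turn":0,"claw":0}
  ]
}}

```text
time_s: 5.6
tcp_pos: [0.5412, 0.1679, 0.0665]
ee_rot: [[0.242, -0.97, 0.0], [-0.97, -0.242, 0.0], [-0.0, -0.0, -1.0]]
wrist_force: [1.3, -0.8, 0.6]
gripper_width: 0.008
gripper_force: 0.2
```

Request:
{"op": "drive_tool", "data": {
  "moves": [
    {"delta_pos":[0,0,1],"turn":0,"claw":0},
    {"delta_pos":[0,0,0],"turn":0,"claw":0}
  ]
}}

```text
time_s: 5.85
tcp_pos: [0.5412, 0.1679, 0.0664]
ee_rot: [[0.242, -0.97, 0.001], [-0.97, -0.242, 0.0], [0.0, -0.001, -1.0]]
wrist_force: [-1.5, -1.2, 5.2]
gripper_width: 0.004
gripper_force: 2.4
```

Request:
{"op": "drive_tool", "data": {
  "moves": [
    {"delta_pos":[0,0,1],"turn":0,"claw":0},
    {"delta_pos":[0,0,0],"turn":0,"claw":0},
    {"delta_pos":[0,0,-40],"turn":0,"claw":0},
    {"delta_pos":[0,0,-50],"turn":0,"claw":0.4},
    {"delta_pos":[30,50,0],"turn":0,"claw":0.4},
    {"delta_pos":[30,50,0],"turn":0,"claw":0.4},
    {"delta_pos":[30,40,0],"turn":0,"claw":0.4},
    {"delta_pos":[0,0,0],"turn":0,"claw":0.4}
  ]
}}

```text
time_s: 6.85
tcp_pos: [0.4243, 0.0445, 0.1546]
ee_rot: [[0.239, -0.971, -0.001], [-0.971, -0.239, 0.0], [-0.0, 0.001, -1.0]]
wrist_force: [0.6, 0.0, -0.1]
gripper_width: 0.387
gripper_force: 0.0
```

```bash
python3 - <<'E'
from h import *
c=cap('top');W=world(c);col=c['color'].astype(int)
cv2.imwrite('pics/top1.png',cv2.resize(c['color'][130:270,230:400,::-1],None,fx=4,fy=4))
R=np.zeros(W.shape[:2],bool);R[140:260,250:360]=1
blk=R&(col.max(2)<75)&(W[...,2]>.092)
n,l,s,_=cv2.connectedComponentsWithStats(blk.astype(np.uint8));k=1+np.argmax(s[1:,4]);print(s[1:,4],s[k])
b=W[l==k];print(np.round(np.percentile(b[:,2],[5,50,95]),4))
b=b[(b[:,2]>.1)];r=cv2.minAreaRect((b[:,:2]*1000).astype(np.float32));print(r)
q=b[:,:2]-b[:,:2].mean(0);w,v=np.linalg.eigh(q.T@q);print('long axis',np.degrees(np.arctan2(v[1,1],v[0,1])),b.mean(0),len(b))
lid=R&(abs(W[...,2]-.066)<.006)&(W[...,0]>.45)
p=W[lid];A=np.c_[p[:,:2],np.ones(len(p))];print('lid plane',np.linalg.lstsq(A,p[:,2],rcond=None)[0])
r=cv2.minAreaRect((p[:,:2]*1000).astype(np.float32));print(r, cv2.boxPoints(r))
E
```

```text
[71] [301 217  19   8  71]
[0.1042 0.1074 0.1101]
((540.923828125, 214.51161193847656), (6.789237022399902, 33.74549865722656), 17.333843231201172)
long axis 106.94425530887784 [0.54090141 0.21440148 0.10727528] 71
lid plane [-0.00069708 -0.00045096  0.06635427]
((584.8886108398438, 225.9475860595703), (180.4209442138672, 148.2258758544922), 13.704840660095215) [[479.68768 276.5778 ]
 [514.80536 132.57202]
 [690.08954 175.31738]
 [654.97186 319.32315]]
```

View pics/top1.png

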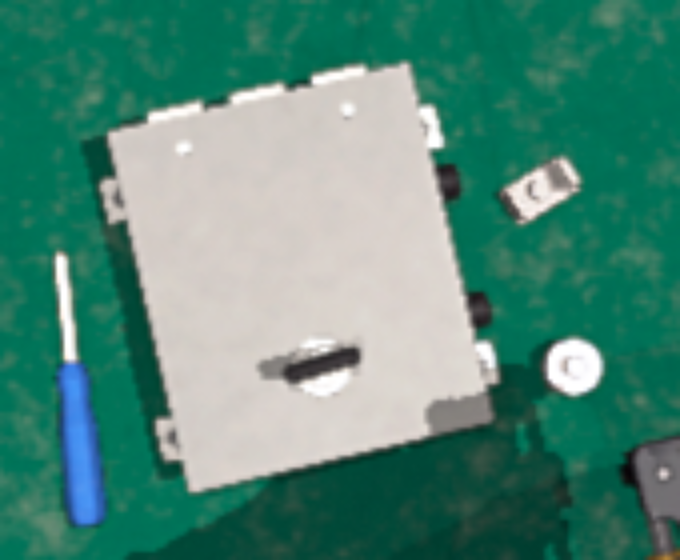

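The lid is shut: its plane is level at 66 mm. The wing is at crop pixel (322,364), world (0.541, 0.2145), with the stud at about −0.05 rad. The bystanders are undisturbed.

Request:
{"op": "drive_tool", "data": {
  "moves": [
    {"delta_pos":[-34.3,-38.5,0],"turn":0,"claw":0.5},
    {"delta_pos":[-34.3,-38.5,0],"turn":0,"claw":0.5},
    {"delta_pos":[-34.3,-38.5,0],"turn":0,"claw":0.5},
    {"delta_pos":[-34.3,-38.5,0],"turn":-0.055,"claw":0.5},
    {"delta_pos":[0,0,0],"turn":0,"claw":0.5},
    {"delta_pos":[0,0,0],"turn":0,"claw":0.5}
  ]
}}

```text
time_s: 7.65
tcp_pos: [0.5431, 0.2173, 0.1536]
ee_rot: [[0.295, -0.956, -0.002], [-0.956, -0.295, -0.001], [0.0, 0.002, -1.0]]
wrist_force: [0.6, 0.1, 0.0]
gripper_width: 0.5
gripper_force: 0.0
```

Request:
{"op": "drive_tool", "data": {
  "moves": [
    {"delta_pos":[2,2.8,20],"turn":0,"claw":0.5},
    {"delta_pos":[0,0,20],"turn":0,"claw":0.5},
    {"delta_pos":[0,0,15],"turn":0,"claw":0.5},
    {"delta_pos":[0,0,9],"turn":0,"claw":0.5},
    {"delta_pos":[0,0,0],"turn":0,"claw":0.5},
    {"delta_pos":[0,0,0],"turn":0,"claw":0.5}
  ]
}}

```text
time_s: 8.4
tcp_pos: [0.5417, 0.2145, 0.0913]
ee_rot: [[0.295, -0.956, 0.001], [-0.956, -0.295, 0.001], [-0.0, -0.001, -1.0]]
wrist_force: [0.1, -0.5, 0.2]
gripper_width: 0.501
gripper_force: 0.0
```

Close on the wing.

Request:
{"op": "drive_tool", "data": {
  "moves": [
    {"delta_pos":[0,0,2],"turn":0,"claw":0.3},
    {"delta_pos":[0,0,0],"turn":0,"claw":0.15},
    {"delta_pos":[0,0,0],"turn":0,"claw":0.05},
    {"delta_pos":[0,0,0],"turn":0,"claw":0},
    {"delta_pos":[0,0,0],"turn":0,"claw":0}
  ]
}}

```text
time_s: 9.02
tcp_pos: [0.5405, 0.214, 0.0886]
ee_rot: [[0.295, -0.956, -0.001], [-0.956, -0.295, -0.001], [0.0, 0.001, -1.0]]
wrist_force: [-2.1, -0.5, 2.3]
gripper_width: 0.103
gripper_force: 30.0
```

Request:
{"op": "drive_tool", "data": {
  "moves": [
    {"delta_pos":[0,0,1],"turn":0,"claw":0},
    {"delta_pos":[0,0,1],"turn":0,"claw":0},
    {"delta_pos":[0,0,0],"turn":0,"claw":0}
  ]
}}

```text
time_s: 9.4
tcp_pos: [0.5406, 0.214, 0.0876]
ee_rot: [[0.295, -0.956, -0.001], [-0.956, -0.295, -0.001], [0.0, 0.001, -1.0]]
wrist_force: [-5.4, -0.6, 7.8]
gripper_width: 0.103
gripper_force: 30.0
```

Request:
{"op": "drive_tool", "data": {
  "moves": [
    {"delta_pos":[0,0,0.5],"turn":0.05,"claw":0},
    {"delta_pos":[0,0,0],"turn":0.05,"claw":0},
    {"delta_pos":[0,0,0],"turn":0.05,"claw":0},
    {"delta_pos":[0,0,0],"turn":0,"claw":0}
  ]
}}

```text
time_s: 9.9
tcp_pos: [0.5405, 0.2139, 0.0875]
ee_rot: [[0.149, -0.989, -0.001], [-0.989, -0.149, -0.001], [0.001, 0.001, -1.0]]
wrist_force: [-6.6, -0.5, 10.5]
gripper_width: 0.101
gripper_force: 30.0
```

```bash
cat > s.py <<'E'
from h import *
s=monitor.sense();R=s['ee_rot'];print('z',s['tcp_pos'].round(4),'yaw',np.arctan2(R[1,1],R[0,1]).round(3),'F',s['wrist_force'].round(1),'M',s['moment'].round(3),'j6',s['joints'][5].round(1))
E
python3 s.py
```

```text
z [0.5405 0.2139 0.0875] yaw -2.992 F [-6.6 -0.5 10.5] M [-0.181  2.072 -0.078] j6 -29.0
```

Request:
{"op": "drive_tool", "data": {
  "moves": [
    {"delta_pos":[0,1,0],"turn":0.05,"claw":0},
    {"delta_pos":[0,0,0],"turn":0.05,"claw":0},
    {"delta_pos":[0,0,0],"turn":0.05,"claw":0},
    {"delta_pos":[0,0,0],"turn":0,"claw":0}
  ]
}}

```text
time_s: 10.4
tcp_pos: [0.5403, 0.2139, 0.0875]
ee_rot: [[-0.001, -1.0, 0.001], [-1.0, 0.001, -0.0], [0.0, -0.001, -1.0]]
wrist_force: [-4.5, -1.3, 9.6]
gripper_width: 0.101
gripper_force: 30.0
```

```bash
python3 s.py
```

```text
z [0.5403 0.2139 0.0875] yaw 3.141 F [-4.5 -1.3  9.6] M [-0.268  1.493  0.015] j6 -37.7
```

Request:
{"op": "drive_tool", "data": {
  "moves": [
    {"delta_pos":[0,0,0],"turn":0.05,"claw":0},
    {"delta_pos":[0,0,0],"turn":0.05,"claw":0},
    {"delta_pos":[0,0,0],"turn":0,"claw":0}
  ]
}}

```text
time_s: 10.78
tcp_pos: [0.5401, 0.2139, 0.0875]
ee_rot: [[-0.1, -0.995, 0.0], [-0.995, 0.1, -0.0], [0.0, -0.0, -1.0]]
wrist_force: [-6.0, 0.1, 8.6]
gripper_width: 0.099
gripper_force: 30.0
```

```bash
python3 s.py
```

```text
z [0.5401 0.2139 0.0875] yaw 3.041 F [-6.   0.1  8.6] M [-0.203  1.569 -0.065] j6 -43.4
```

Request:
{"op": "drive_tool", "data": {
  "moves": [
    {"delta_pos":[0,1,0],"turn":0.05,"claw":0},
    {"delta_pos":[0,0,0],"turn":0.05,"claw":0},
    {"delta_pos":[0,0,0],"turn":0,"claw":0}
  ]
}}

```text
time_s: 11.15
tcp_pos: [0.5399, 0.214, 0.0876]
ee_rot: [[-0.199, -0.98, 0.002], [-0.98, 0.199, -0.0], [-0.0, -0.002, -1.0]]
wrist_force: [-2.8, -2.0, 7.4]
gripper_width: 0.099
gripper_force: 30.0
```

Request:
{"op": "drive_tool", "data": {
  "moves": [
    {"delta_pos":[0,0,0],"turn":0.05,"claw":0},
    {"delta_pos":[0,0,0],"turn":0.05,"claw":0},
    {"delta_pos":[0,0,0],"turn":0,"claw":0}
  ]
}}

```text
time_s: 11.52
tcp_pos: [0.5398, 0.214, 0.0875]
ee_rot: [[-0.296, -0.955, 0.002], [-0.955, 0.296, -0.0], [-0.0, -0.002, -1.0]]
wrist_force: [-3.4, -1.4, 8.5]
gripper_width: 0.098
gripper_force: 30.0
```

```bash
python3 s.py
```

```text
z [0.5398 0.214  0.0875] yaw 2.841 F [-3.4 -1.4  8.5] M [-0.427  1.006 -0.01 ] j6 -54.9
```

Stud is at about 0.545; still blocked.

Request:
{"op": "drive_tool", "data": {
  "moves": [
    {"delta_pos":[0,0,0],"turn":0.05,"claw":0},
    {"delta_pos":[0,0,0],"turn":0.05,"claw":0},
    {"delta_pos":[0,0,0],"turn":0,"claw":0}
  ]
}}

```text
time_s: 11.9
tcp_pos: [0.5398, 0.2141, 0.0875]
ee_rot: [[-0.39, -0.921, 0.002], [-0.921, 0.39, -0.0], [-0.001, -0.001, -1.0]]
wrist_force: [-3.2, -0.9, 7.9]
gripper_width: 0.097
gripper_force: 30.0
```

Request:
{"op": "drive_tool", "data": {
  "moves": [
    {"delta_pos":[0,0,0],"turn":0.05,"claw":0},
    {"delta_pos":[0,0,0],"turn":0.05,"claw":0},
    {"delta_pos":[0,0,0],"turn":0,"claw":0}
  ]
}}

```text
time_s: 12.28
tcp_pos: [0.5396, 0.2141, 0.0875]
ee_rot: [[-0.48, -0.877, 0.001], [-0.877, 0.48, -0.0], [-0.001, -0.001, -1.0]]
wrist_force: [-3.1, -1.8, 6.7]
gripper_width: 0.102
gripper_force: 30.0
```

```bash
python3 s.py
```

```text
z [0.5396 0.2141 0.0875] yaw 2.641 F [-3.1 -1.8  6.7] M [-0.368  1.09  -0.028] j6 -66.4
```

Request:
{"op": "drive_tool", "data": {
  "moves": [
    {"delta_pos":[0,0,0.5],"turn":0.05,"claw":0},
    {"delta_pos":[0,0,0],"turn":0.05,"claw":0},
    {"delta_pos":[0,0,0],"turn":0,"claw":0}
  ]
}}

```text
time_s: 12.65
tcp_pos: [0.5396, 0.2142, 0.0872]
ee_rot: [[-0.565, -0.825, 0.001], [-0.825, 0.565, -0.0], [-0.001, -0.001, -1.0]]
wrist_force: [-2.7, -0.8, 7.9]
gripper_width: 0.102
gripper_force: 30.0
```

Request:
{"op": "drive_tool", "data": {
  "moves": [
    {"delta_pos":[0,0,0],"turn":0.05,"claw":0},
    {"delta_pos":[0,0,0],"turn":0.05,"claw":0},
    {"delta_pos":[0,0,0],"turn":0,"claw":0}
  ]
}}

```text
time_s: 13.02
tcp_pos: [0.5394, 0.2142, 0.0861]
ee_rot: [[-0.644, -0.765, 0.001], [-0.765, 0.644, 0.0], [-0.001, -0.0, -1.0]]
wrist_force: [-2.2, 0.6, 4.2]
gripper_width: 0.101
gripper_force: 30.0
```

```bash
python3 s.py
```

```text
z [0.5394 0.2142 0.0861] yaw 2.441 F [-2.2  0.6  4.2] M [-0.109  0.774  0.024] j6 -77.8
```

The stud dropped in at about 0.9 rad: z fell and the force eased. Now push in.

Request:
{"op": "drive_tool", "data": {
  "moves": [
    {"delta_pos":[0,0,2],"turn":0,"claw":0},
    {"delta_pos":[0,0,2],"turn":0,"claw":0},
    {"delta_pos":[0,0,0],"turn":0,"claw":0}
  ]
}}

```text
time_s: 13.4
tcp_pos: [0.5395, 0.2142, 0.0823]
ee_rot: [[-0.644, -0.765, 0.001], [-0.765, 0.644, -0.0], [-0.0, -0.001, -1.0]]
wrist_force: [-4.5, -0.2, 7.3]
gripper_width: 0.103
gripper_force: 30.0
```

Request:
{"op": "drive_tool", "data": {
  "moves": [
    {"delta_pos":[0,0,2],"turn":0,"claw":0},
    {"delta_pos":[0,0,2],"turn":0,"claw":0},
    {"delta_pos":[0,0,0],"turn":0,"claw":0}
  ]
}}

```text
time_s: 13.78
tcp_pos: [0.5395, 0.2142, 0.0788]
ee_rot: [[-0.644, -0.765, 0.001], [-0.765, 0.644, -0.0], [-0.001, -0.001, -1.0]]
wrist_force: [-4.5, -0.8, 10.6]
gripper_width: 0.1
gripper_force: 30.0
```

```bash
python3 s.py
```

```text
z [0.5395 0.2142 0.0788] yaw 2.442 F [-4.5 -0.8 10.6] M [-0.221  1.444 -0.118] j6 -77.8
```

Request:
{"op": "drive_tool", "data": {
  "moves": [
    {"delta_pos":[0,0,2],"turn":0,"claw":0},
    {"delta_pos":[0,0,1.5],"turn":0,"claw":0},
    {"delta_pos":[0,0,0.5],"turn":0,"claw":0},
    {"delta_pos":[0,0,0],"turn":0,"claw":0}
  ]
}}

```text
time_s: 14.28
tcp_pos: [0.5395, 0.2142, 0.0755]
ee_rot: [[-0.644, -0.765, 0.001], [-0.765, 0.644, -0.0], [-0.001, -0.001, -1.0]]
wrist_force: [-5.1, -1.1, 13.1]
gripper_width: 0.096
gripper_force: 30.0
```

```bash
python3 s.py
```

```text
z [0.5395 0.2142 0.0755] yaw 2.442 F [-5.1 -1.1 13.1] M [-0.34   1.652 -0.048] j6 -77.8
```

Request:
{"op": "drive_tool", "data": {
  "moves": [
    {"delta_pos":[0,0,0],"turn":0.05,"claw":0},
    {"delta_pos":[0,0,0],"turn":0.05,"claw":0},
    {"delta_pos":[0,0,0],"turn":0.05,"claw":0},
    {"delta_pos":[0,0,0],"turn":0,"claw":0}
  ]
}}

```text
time_s: 14.78
tcp_pos: [0.5394, 0.2143, 0.0755]
ee_rot: [[-0.751, -0.66, 0.001], [-0.66, 0.751, 0.0], [-0.001, -0.001, -1.0]]
wrist_force: [-5.3, -0.6, 13.5]
gripper_width: 0.1
gripper_force: 30.0
```

```bash
python3 s.py
```

```text
z [0.5394 0.2143 0.0755] yaw 2.292 F [-5.3 -0.6 13.5] M [-0.245  1.776  0.003] j6 -86.4
```

Request:
{"op": "drive_tool", "data": {
  "moves": [
    {"delta_pos":[0,0,0],"turn":0.1,"claw":0},
    {"delta_pos":[0,0,0],"turn":0.1,"claw":0},
    {"delta_pos":[0,0,0],"turn":0.1,"claw":0},
    {"delta_pos":[0,0,0],"turn":0.1,"claw":0},
    {"delta_pos":[0,0,0],"turn":0,"claw":0}
  ]
}}

```text
time_s: 15.4
tcp_pos: [0.5392, 0.2147, 0.0755]
ee_rot: [[-0.949, -0.315, 0.001], [-0.315, 0.949, 0.001], [-0.001, 0.0, -1.0]]
wrist_force: [-7.2, 0.5, 12.9]
gripper_width: 0.105
gripper_force: 30.0
```

```bash
python3 s.py
```

```text
z [0.5392 0.2147 0.0755] yaw 1.892 F [-7.2  0.5 12.9] M [0.15  2.058 0.013] j6 -109.3
```

Request:
{"op": "drive_tool", "data": {
  "moves": [
    {"delta_pos":[1,0,0],"turn":0.1,"claw":0},
    {"delta_pos":[0,0,0],"turn":0.1,"claw":0},
    {"delta_pos":[0,0,0],"turn":0.1,"claw":0},
    {"delta_pos":[0,0,0],"turn":0.1,"claw":0},
    {"delta_pos":[0,0,0],"turn":0.1,"claw":0},
    {"delta_pos":[0,0,0],"turn":0.1,"claw":0},
    {"delta_pos":[0,0,0],"turn":0.1,"claw":0},
    {"delta_pos":[0,0,0],"turn":0.1,"claw":0},
    {"delta_pos":[0,0,0],"turn":0,"claw":0}
  ]
}}

```text
time_s: 16.52
tcp_pos: [0.5392, 0.2154, 0.0758]
ee_rot: [[-0.888, 0.461, 0.003], [0.461, 0.888, 0.003], [-0.002, 0.004, -1.0]]
wrist_force: [-5.7, 2.9, 12.8]
gripper_width: 0.102
gripper_force: 30.0
```

```bash
python3 s.py
```

```text
z [0.5392 0.2154 0.0758] yaw 1.092 F [-5.7  2.9 12.8] M [ 0.692  1.751 -0.076] j6 -155.2
```

Request:
{"op": "drive_tool", "data": {
  "moves": [
    {"delta_pos":[0,0,0],"turn":0.05,"claw":0},
    {"delta_pos":[0,0,0],"turn":0.05,"claw":0},
    {"delta_pos":[0,0,0],"turn":0.05,"claw":0},
    {"delta_pos":[0,0,0],"turn":0.05,"claw":0},
    {"delta_pos":[0,0,0],"turn":0,"claw":0}
  ]
}}

```text
time_s: 17.15
tcp_pos: [0.5393, 0.2156, 0.0758]
ee_rot: [[-0.779, 0.628, 0.004], [0.628, 0.779, 0.003], [-0.001, 0.005, -1.0]]
wrist_force: [-5.5, 2.8, 11.5]
gripper_width: 0.104
gripper_force: 30.0
```

```bash
python3 s.py
```

```text
z [0.5393 0.2156 0.0758] yaw 0.892 F [-5.5  2.8 11.5] M [0.793 1.721 0.008] j6 -166.6
```

Request:
{"op": "drive_tool", "data": {
  "moves": [
    {"delta_pos":[0,0,0.3],"turn":0.03,"claw":0},
    {"delta_pos":[0,0,0],"turn":0.02,"claw":0},
    {"delta_pos":[0,0,0],"turn":0,"claw":0}
  ]
}}

```text
time_s: 17.52
tcp_pos: [0.5394, 0.2157, 0.0756]
ee_rot: [[-0.746, 0.666, 0.004], [0.666, 0.746, 0.003], [-0.001, 0.005, -1.0]]
wrist_force: [-5.1, 2.4, 12.3]
gripper_width: 0.102
gripper_force: 30.0
```

```bash
python3 s.py
```

```text
z [0.5394 0.2157 0.0756] yaw 0.843 F [-5.1  2.4 12.3] M [0.853 1.74  0.027] j6 -169.5
```

Request:
{"op": "drive_tool", "data": {
  "moves": [
    {"delta_pos":[0,0,0],"turn":0.02,"claw":0},
    {"delta_pos":[0,0,0],"turn":0.02,"claw":0},
    {"delta_pos":[0,0,0],"turn":0,"claw":0}
  ]
}}

```text
time_s: 17.9
tcp_pos: [0.5394, 0.2157, 0.0756]
ee_rot: [[-0.719, 0.695, 0.004], [0.695, 0.719, 0.003], [-0.001, 0.005, -1.0]]
wrist_force: [-5.3, 2.1, 11.8]
gripper_width: 0.096
gripper_force: 30.0
```

```bash
python3 s.py
```

```text
z [0.5394 0.2157 0.0756] yaw 0.803 F [-5.3  2.1 11.8] M [ 0.774  1.69  -0.041] j6 -171.8
```

Request:
{"op": "drive_tool", "data": {
  "moves": [
    {"delta_pos":[0,0,0],"turn":0.02,"claw":0},
    {"delta_pos":[0,0,0],"turn":0.02,"claw":0},
    {"delta_pos":[0,0,0],"turn":0,"claw":0}
  ]
}}

```text
time_s: 18.27
tcp_pos: [0.5394, 0.2157, 0.0756]
ee_rot: [[-0.691, 0.723, 0.004], [0.723, 0.691, 0.003], [-0.0, 0.005, -1.0]]
wrist_force: [-5.3, 3.3, 12.7]
gripper_width: 0.101
gripper_force: 30.0
```

```bash
python3 s.py
```

```text
z [0.5394 0.2157 0.0756] yaw 0.763 F [-5.3  3.3 12.7] M [ 0.835  1.717 -0.003] j6 -174.1
```

Request:
{"op": "drive_tool", "data": {
  "moves": [
    {"delta_pos":[0,0,0],"turn":0.02,"claw":0},
    {"delta_pos":[0,0,0],"turn":0.015,"claw":0},
    {"delta_pos":[0,0,0],"turn":0,"claw":0}
  ]
}}

```text
time_s: 18.65
tcp_pos: [0.5395, 0.2157, 0.0756]
ee_rot: [[-0.665, 0.747, 0.004], [0.747, 0.665, 0.003], [-0.0, 0.005, -1.0]]
wrist_force: [-5.0, 3.1, 12.6]
gripper_width: 0.102
gripper_force: 30.0
```

```bash
python3 s.py
```

```text
z [0.5395 0.2157 0.0756] yaw 0.728 F [-5.   3.1 12.6] M [0.827 1.706 0.002] j6 -176.1
```

Request:
{"op": "drive_tool", "data": {
  "moves": [
    {"delta_pos":[0,0,-1.5],"turn":0,"claw":0},
    {"delta_pos":[0,0,-1.5],"turn":0,"claw":0},
    {"delta_pos":[0,0,-1],"turn":0,"claw":0},
    {"delta_pos":[0,0,0],"turn":0,"claw":0}
  ]
}}

```text
time_s: 19.15
tcp_pos: [0.5394, 0.2157, 0.0792]
ee_rot: [[-0.665, 0.747, 0.004], [0.747, 0.665, 0.003], [-0.0, 0.005, -1.0]]
wrist_force: [-4.2, 3.4, 9.6]
gripper_width: 0.098
gripper_force: 30.0
```

```bash
python3 s.py
```

```text
z [0.5394 0.2157 0.0792] yaw 0.728 F [-4.2  3.4  9.6] M [ 0.91   1.512 -0.007] j6 -176.1
```

Request:
{"op": "drive_tool", "data": {
  "moves": [
    {"delta_pos":[0,0,-1],"turn":0,"claw":0},
    {"delta_pos":[0,0,-0.5],"turn":0,"claw":0},
    {"delta_pos":[0,0,0],"turn":0,"claw":0}
  ]
}}

```text
time_s: 19.52
tcp_pos: [0.5394, 0.2157, 0.0804]
ee_rot: [[-0.665, 0.747, 0.004], [0.747, 0.665, 0.003], [-0.0, 0.005, -1.0]]
wrist_force: [-3.8, 2.8, 9.5]
gripper_width: 0.103
gripper_force: 30.0
```

Request:
{"op": "drive_tool", "data": {
  "moves": [
    {"delta_pos":[0,0,-0.7],"turn":0,"claw":0},
    {"delta_pos":[0,0,0],"turn":0,"claw":0}
  ]
}}

```text
time_s: 19.77
tcp_pos: [0.5394, 0.2157, 0.081]
ee_rot: [[-0.665, 0.747, 0.004], [0.747, 0.665, 0.003], [-0.0, 0.005, -1.0]]
wrist_force: [-3.3, 3.0, 7.6]
gripper_width: 0.099
gripper_force: 30.0
```

```bash
python3 s.py
```

```text
z [0.5394 0.2157 0.081 ] yaw 0.727 F [-3.3  3.   7.6] M [0.95  1.33  0.068] j6 -176.1
```

Request:
{"op": "drive_tool", "data": {
  "moves": [
    {"delta_pos":[0,0,-0.7],"turn":0,"claw":0},
    {"delta_pos":[0,0,-0.5],"turn":0,"claw":0},
    {"delta_pos":[0,0,0],"turn":0,"claw":0}
  ]
}}

```text
time_s: 20.15
tcp_pos: [0.5394, 0.2156, 0.0812]
ee_rot: [[-0.664, 0.747, 0.003], [0.747, 0.664, 0.003], [0.0, 0.004, -1.0]]
wrist_force: [-2.2, 4.7, 3.9]
gripper_width: 0.1
gripper_force: 30.0
```

```bash
python3 s.py
```

```text
z [0.5394 0.2156 0.0812] yaw 0.727 F [-2.2  4.7  3.9] M [1.561 0.7   0.03 ] j6 -176.1
```

The stud is caught at about 7.5 mm, its locked height. Release, lift, and back off.

Request:
{"op": "drive_tool", "data": {
  "moves": [
    {"delta_pos":[0,0,0],"turn":0,"claw":0.4},
    {"delta_pos":[0,0,0],"turn":0,"claw":0.4},
    {"delta_pos":[0,0,0],"turn":0,"claw":0.4},
    {"delta_pos":[0,0,0],"turn":0,"claw":0.4},
    {"delta_pos":[0,0,-20],"turn":0,"claw":0.4},
    {"delta_pos":[0,0,-50],"turn":0,"claw":0.4},
    {"delta_pos":[0,0,-40],"turn":-0.1,"claw":0.4},
    {"delta_pos":[0,-50,0],"turn":0,"claw":0.4},
    {"delta_pos":[0,-50,0],"turn":0,"claw":0.4},
    {"delta_pos":[0,-50,0],"turn":0,"claw":0.4},
    {"delta_pos":[0,-20,0],"turn":0,"claw":0.4},
    {"delta_pos":[0,0,0],"turn":0,"claw":0.4}
  ]
}}

```text
time_s: 21.65
tcp_pos: [0.4227, 0.0883, 0.1911]
ee_rot: [[-0.734, 0.679, 0.001], [0.679, 0.734, 0.001], [-0.0, 0.001, -1.0]]
wrist_force: [-0.3, -0.2, 0.3]
gripper_width: 0.398
gripper_force: 0.0
```

```bash
python3 - <<'E'
from h import *
c=cap('top');W=world(c);col=c['color'].astype(int)
cv2.imwrite('pics/top2.png',cv2.resize(c['color'][130:270,230:400,::-1],None,fx=4,fy=4))
R=np.zeros(W.shape[:2],bool);R[195:235,285:335]=1
b=W[R&(col.max(2)<75)&(W[...,2]>.085)]
print(len(b),np.round(np.percentile(b[:,2],[5,50,95]),4),b.mean(0))
q=b[:,:2]-b[:,:2].mean(0);w,v=np.linalg.eigh(q.T@q);print('long',np.degrees(np.arctan2(v[1,1],v[0,1])))
E
python3 s.py
```

```text
53 [0.0976 0.1002 0.1024] [0.540339   0.21536266 0.10004742]
long 132.4488603262854
z [0.4236 0.0891 0.1912] yaw 0.825 F [ 0.8 -0.3  2. ] M [-0.031 -0.072 -0.066] j6 -166.3
```

View pics/top2.png

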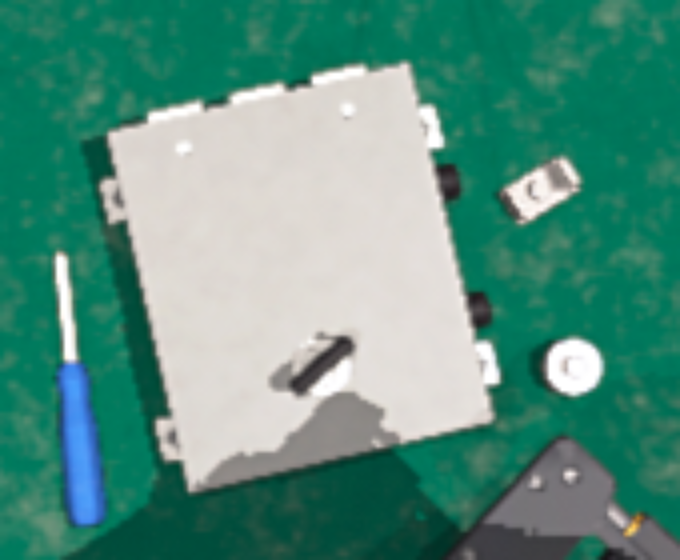

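The picture shows the lid shut, with the wing at crop pixel (322,364) turned about 2.7 rad. The wing sits 7 mm lower than before, which is the locked height, and the bystanders haven't moved.

```bash
python3 -c "
from h import *
print(ticket.finish_job())"
```

```text
the job is handed in; nothing more can be done
None
```

The lid is shut and the stud rests about 7 mm in, its locked depth, with the gripper clear and nothing else moved; I turned it about 1.7 rad past the slot without feeling the hard stop (wrist joint nearly at its limit), and handed the job in at about 22 s.

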